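# Light a dish through a half-open lamp shutter

### The job

Take the top porcelain dish off the pile of stacking dishes and stand it upright inside the low ring on the round stage in front of the lamp box, without dropping it, and let go of it. Only then slide the lamp's spring-loaded shutter, the one with the upright black tab, to half open, never beyond three quarters, and finish while still holding it half open, as it springs shut if released. Leave the rest of the pile and the other loose things where they stand.

Things in the scene. Friction and masses are not known exactly. Their poses are not given: they have to be found in the camera images.
- dish_top: top one of three identical round white porcelain dishes in a pile, open at the top; straight upright outer wall 58 mm in diameter, wall 4 mm thick, 36 mm high overall; a foot 40 mm in diameter and 6 mm high below drops into the mouth of the dish underneath (50 mm wide, 5 mm play all round), so each dish stands 30 mm above the next; about 90 g. Origin: centre of the foot's underside, z up
- dish_mid: the dish under it, same shape and origin; stays in the pile
- dish_low: the bottom dish of the pile, on the table, same shape and origin; stays
- lamp: fixed grey lamp box 90 (x) x 240 (y) x 85 mm high, its amber window in the face towards its own -x (roughly towards the robot). Origin: centre of the box's underside, on the table; y along the shutter's slide. A foot plate 100 mm wide and 6 mm high runs out in -x and carries the stage
- stage (a point): centre of the flat floor of the round stage in front of the window, 16 mm above the table, 170 mm from the lamp origin in its -x and 35 mm in its -y; the floor is 56 mm across inside a rim 5 mm high and 6 mm thick, which takes the dish's 40 mm foot. Axes as the lamp's
- shutter (a joint): travel of the shutter in m: 0 closed (spring holds it there), 0.070 fully open, half open 0.035; it moves along the lamp's +y to open. Spring 130 N/m with preload: about 3 N at the start, 8 N at half, 12 N fully open; three dark lines on the box top beside the tab mark closed, half and open
- shutter_grip (a point): point on the shutter's black upright tab, 115 mm above the table, midway across it; it travels with the shutter. The tab is 12 mm thick along the lamp's y, 20 mm along its x, and stands from the box top (85 mm) up to 135 mm above the table, on the front edge of the box. Axes as the lamp's
- mortar: white porcelain mortar with pestle leaning in it, 90 mm wide, 45 mm high (pestle to 69 mm); origin under its centre; leave alone
- glass_dish: clear glass dish 84 mm wide, 45 mm high; origin under its centre; leave alone
- flask: conical glass flask 84 mm wide, 112 mm high; origin under its centre; leave alone
- funnel: glass funnel standing mouth down, 76 mm wide, 100 mm high; origin under its centre; leave alone
- jar: amber jar 64 mm wide, 85 mm high; origin under its centre; leave alone
- spatula: spatula 190 mm long lying flat on the table; leave alone

How it is judged:
On the way, in this order (a step that is already met when the one before it is completed fails the run):
1. the top dish is held clear above the pile (height (world z) of dish_top above 0.085 m and contact force between the fingers and dish_top above 0.5 N), for 0.1 s.
2. the dish stands upright in the ring of the stage, released, shutter still closed (horizontal distance between dish_top and stage below 0.012 m and z of dish_top in the frame of stage between -0.004 and 0.004 m and angle between dish_top's own z axis and vertical below 0.08 rad and contact force between the fingers and dish_top below 0.1 N and value of joint shutter below 0.01 m), for 0.3 s.
At the end, for the whole second after the job is handed in: The shutter is held still by the fingers (at least 4 N) at half travel, 35 mm within 7 mm; the top dish stands upright and untouched on the stage floor within 12 mm of its centre; the two lower dishes are still nested and they and the other loose things are within 30 mm of where they were (value of joint shutter between 0.028 and 0.042 m and velocity of joint shutter between -0.01 and 0.01 m/s and contact force between the fingers and shutter above 4 N and horizontal distance between dish_top and stage below 0.012 m and z of dish_top in the frame of stage between -0.004 and 0.004 m and angle between dish_top's own z axis and vertical below 0.08 rad and contact force between the fingers and dish_top below 0.1 N and linear speed of dish_top below 0.02 m/s and contact force between dish_top and shutter below 0.1 N and angle between dish_mid's own z axis and vertical below 0.1 rad and horizontal distance between dish_mid and dish_low below 0.012 m and distance of each of dish_mid, dish_low, mortar, glass_dish, flask, funnel, jar, spatula from where it was at the start of the episode below 0.03 m); the arm keeps its last pose, push and grip.
It fails at once if the shutter is opened before the dish is on the stage (value of joint shutter above 0.012 m and horizontal distance between dish_top and stage above 0.02 m).
It fails at once if the shutter is opened well beyond three quarters (value of joint shutter above 0.055 m).
It fails at once if the dish is dropped (linear speed of dish_top above 0.7 m/s and contact force between the fingers and dish_top below 0.01 N).
It fails at once if the rest of the pile is disturbed (distance of any of dish_mid, dish_low from where it was at the start of the episode above 0.03 m).
It fails at once if another loose thing is pushed from its place (distance of any of mortar, glass_dish, flask, funnel, jar, spatula from where it was at the start of the episode above 0.03 m).
It also fails if it takes over 46 s, if anything falls off the work surface, if the arm or the gripper's body presses on something with over 40 N, if the wrist force passes 120 N, or if a joint passes its speed limit or range.

### The arm

A 6-joint arm with a two-finger parallel gripper is mounted at the origin on the work surface. World frame = base frame: x ahead of the robot, y to its left, z up, the work surface at z = 0. Lengths are in m, angles in rad, forces in N, time in s.
With the tool pointing down it reaches from about 0.25 to 0.775 m from the base axis. Payload 4 kg.
Tool frame: the origin (TCP) lies between the finger pads; the fingertips stand ahead of it and the grasp point (between the pads) lies 2 mm behind it (r.tips_ahead is the y of the fingertips in the tool frame, in m); y points along the fingers, x is the direction in which the jaws open and shut, and the axes are right-handed (so a half turn about y gives the same grasp; the last joint's range is limited). The gripper opens to 94 mm and grips with 3 to 60 N. Pads are 16 mm wide; open, the fingers measure 119 mm over their backs; the gripper's body (75 mm by 177 mm) begins 78 mm behind the grasp point.
Start: joints at [1.051, 0.087, 1.371, -0, 1.684, -0.103], TCP at [0.223, 0.503, 0.223] pointing down, gripper open.
Joint ranges: [-3.1, 3.1], [-0.76, 2.03], [0.27, 2.55], [-1.08, 4.22], [0.17, 2.65], [-2.57, 2.57]. Speed limits (rad/s): [2.79, 2.79, 3.14, 3.14, 3.14, 3.14].

### API

Orientations are given as a 3x3 rotation matrix whose columns are the frame's x, y, z axes.
In Python, from workcell import r, vision gives the robot as it stands. The module is installed in compiled form; this text tells all that it offers.
- The arm moves only by the tool drive_tool, never from a script. Its argument "motion" is a list of rows, each a list of 3 entries, a list of its own where there are three numbers: the finger opening in m, from 0 to 0.094, then the shift along the tool's x, y, z in m, then the turn, a rotation vector about the tool's x, y, z in rad. A call has 1 to 20 rows; each row is the pose to reach, as a shift and turn from the pose measured when the call began, along the tool's axes at that moment; what a row does not reach only later rows make up. A row lasts 1/10 s, in which the tool goes at most 50 mm and 8.59 degrees, less where a joint would pass 70% of its speed; a pose out of reach is approached as far as the arm can. A call with a gripper value outside its range is refused whole. The fingers move at their own pace and stop on an object; the grip force is fixed at half the most. Time passes only in rows, so rows that repeat a pose let the fingers close. It gives the time, the measured TCP pose, the force and the opening at its end, in the units of the state.
- r.observe(): the state, without advancing time (a new reading comes with each control period).
- vision.get_image(name): name is "scene" or "side" or "wrist"; returns a dict with "pixels" (384x512x3 uint8, blue, green, red), "intrinsics" (3x3 intrinsics, pixels), "world_from_camera" (4x4, takes a point from camera to world coordinates). Camera axes: x right, y up, looking along -z (the intrinsics and any distortion apply to the point x, -y, -z); pixel columns grow to the right and rows downward; lengths in m; the calibration is good to about 2 mm. A picture is of the moment at which its call begins. There is no depth.
- r.job_done(): hands the job in, once; it reports no verdict.
The state is a dict: "t": time; "joint_positions": joint angles; "dq": joint speeds; "joint_torque": joint torques, N m; "tcp_pos": TCP position; "tool_rot": TCP orientation; "force": force on the tool from outside, world axes, zero at the start; "moment": the same for the moment, N m; "width": finger opening in m.
Only numpy, scipy, OpenCV 4.12 (cv2) and the standard library are available. Lean on these libraries where they do the work, as an engineer would, in place of code of your own. Each camera call takes 0.05 s, during which the arm holds its last target. There are 200 camera calls.

## Working session

There is one attempt and no reset: what is moved stays moved. The work goes in short steps, Python scripts to look and compute and a tool call to move; the robot and the scene stay as the last step left them, time stands still between calls to the robot, and variables do not carry over. Pictures are saved under pics/ and viewed, about 8 in all and at most 12, crops included, and the job is handed in when it is done.

Besides the shell and the picture viewer there is one more tool, called after "Call:" as name(argument=value, ...), one argument or row to a line, values as JSON. drive_tool: Moves the arm, as the interface text tells. Its arguments: {"type":"object","properties":{"motion":{"type":"array"}},"required":["motion"]}

```bash
mkdir -p pics
python3 - <<'E'
from workcell import r, vision
import cv2,pickle
d={}
for n in("scene","side","wrist"):
    im=vision.get_image(n);d[n]=im;cv2.imwrite(f"pics/{n}0.png",im["pixels"])
    print(n,im["intrinsics"],im["world_from_camera"].round(4))
pickle.dump(d,open("d0.pkl","wb"))
s=r.observe();print(s["t"],s["tcp_pos"],s["tool_rot"],s["width"],r.tips_ahead)
import numpy as np
cv2.imwrite("pics/a.png",cv2.resize(d["scene"]["pixels"],(800,600),interpolation=cv2.INTER_CUBIC))
cv2.imwrite("pics/b.png",cv2.resize(d["side"]["pixels"],(800,600),interpolation=cv2.INTER_CUBIC))
E
```

```text
scene [[409.23636026   0.         253.10574184]
 [  0.         409.23636026 191.94333499]
 [  0.           0.           1.        ]] [[ 0.3503 -0.6237  0.6988  1.2679]
 [ 0.9365  0.2466 -0.2494 -0.2045]
 [-0.0168  0.7418  0.6704  0.8114]
 [ 0.      0.      0.      1.    ]]
side [[347.44669931   0.         253.4076188 ]
 [  0.         347.44669931 190.60439675]
 [  0.           0.           1.        ]] [[ 0.9951  0.0457 -0.0871  0.4501]
 [-0.0981  0.5297 -0.8425 -0.6986]
 [ 0.0076  0.8469  0.5317  0.5829]
 [ 0.      0.      0.      1.    ]]
wrist [[340.01926467   0.         254.31686576]
 [  0.         340.01926467 197.59856359]
 [  0.           0.           1.        ]] [[ 0.4046 -0.8832 -0.237   0.1534]
 [ 0.9145  0.3899  0.1081  0.5337]
 [-0.0031 -0.2605  0.9655  0.3843]
 [ 0.      0.      0.      1.    ]]
0.15 [0.22248699 0.50259117 0.22158856] [[ 4.04812600e-01 -8.25091235e-04 -9.14399299e-01]
 [ 9.14398163e-01 -1.45077731e-03  4.04813407e-01]
 [-1.66059775e-03 -9.99998607e-01  1.67168973e-04]] 0.09382988826989536 0.017
```

View pics/a.png

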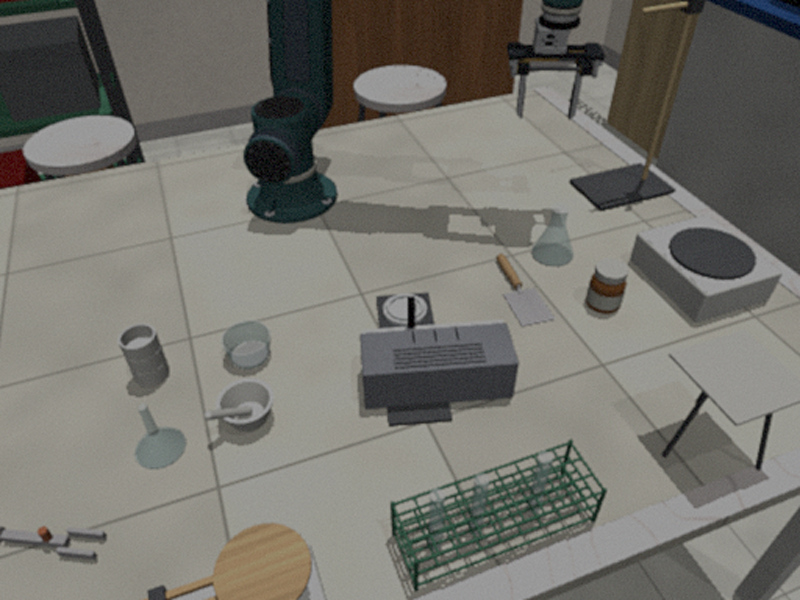

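View pics/b.png

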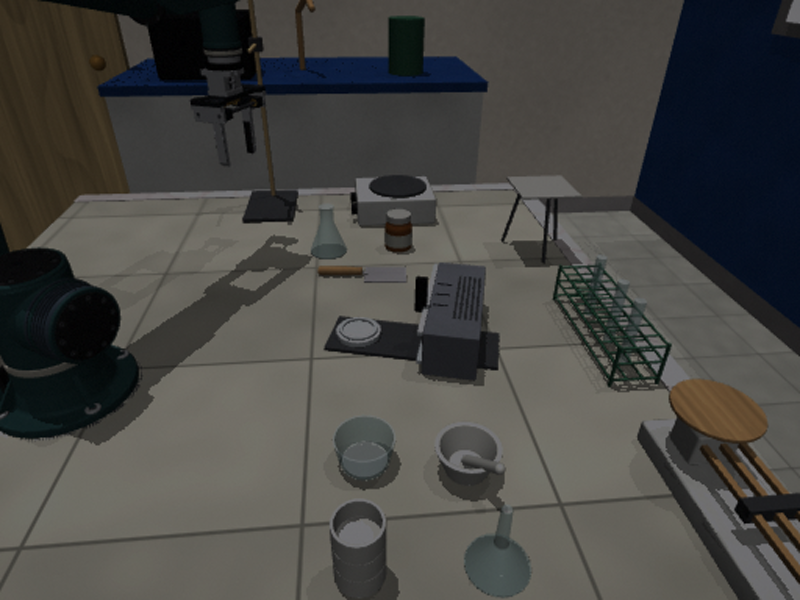

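The scene view (800x600) shows the pile at (141,350), stage at (405,309) and tab at (411,312). The side view shows the pile at (358,550), stage at (358,331) and tab at (421,294). I'll enlarge these next.

```bash
cat > h.py <<'E'
import numpy as np,pickle,cv2
def ray(im,u,v,z):
    K=im["intrinsics"];T=im["world_from_camera"]
    d=T[:3,:3]@np.array([(u-K[0,2])/K[0,0],-(v-K[1,2])/K[1,1],-1]);o=T[:3,3]
    return o+d*(z-o[2])/d[2]
def proj(im,p):
    K=im["intrinsics"];T=im["world_from_camera"]
    c=T[:3,:3].T@(np.asarray(p)-T[:3,3]);return np.array([K[0,2]+K[0,0]*c[0]/-c[2],K[1,2]-K[1,1]*c[1]/-c[2]])
def crop(im,u0,v0,w,h,f):
    return cv2.resize(im["pixels"][v0:v0+h,u0:u0+w],None,fx=f,fy=f,interpolation=cv2.INTER_CUBIC)
E
python3 - <<'E'
from h import *
d=pickle.load(open("d0.pkl","rb"));print([d["scene"].keys()])
for n,u,v in(("scene",141,338),("side",358,517)):print("pile",ray(d[n],u*.64,v*.64,.096))
for n,u,v in(("scene",405,309),("side",358,331)):print("stage",ray(d[n],u*.64,v*.64,.021))
# 400x300 tiles: 
a=crop(d["scene"],60,190,80,60,5);b=crop(d["side"],189,315,80,60,5)
c=crop(d["scene"],230,180,100,75,4);e=crop(d["side"],210,160,100,75,4)
o=np.vstack([np.hstack([a,b]),np.hstack([c,e])])
cv2.imwrite("pics/c.png",np.clip(o*1.5,0,255).astype("uint8"))
E
```

```text
[dict_keys(['pixels', 'intrinsics', 'world_from_camera'])]
pile [ 0.45838283 -0.3439907   0.096     ]
pile [ 0.449606   -0.34467769  0.096     ]
stage [0.4734743  0.09693179 0.021     ]
stage [0.4643243  0.08745093 0.021     ]
```

View pics/c.png

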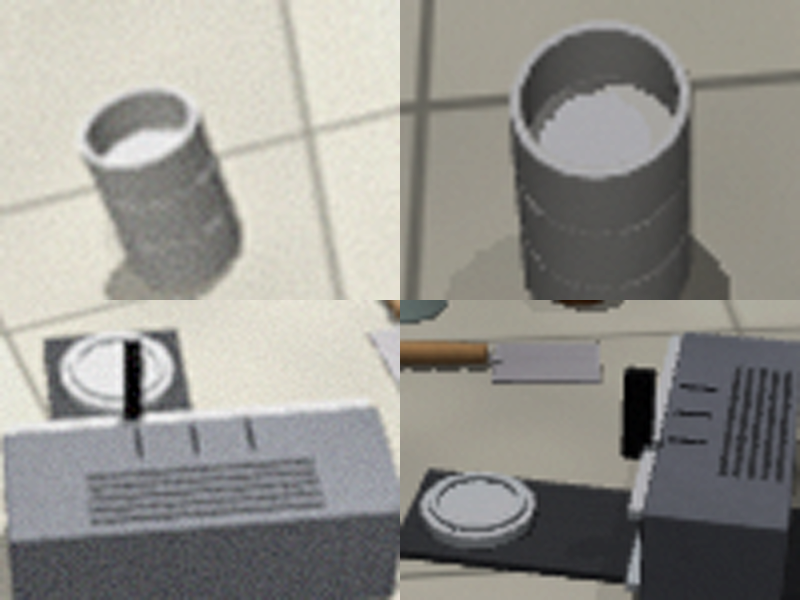

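Rims in the crop: pile centre at scene (88.2,216) and side (229.1,334.8) px; stage at scene (259,198) and side (229.5,212). The box corners and tab are also clear, so I'll fit the lamp pose.

Run:
```python
from h import *
from scipy.optimize import least_squares as LS
d=pickle.load(open("d0.pkl","rb"))
# pile: fit outer rim extents
def ext(im,c,rad,z):
    t=np.linspace(0,2*np.pi,181);q=np.array([proj(im,[c[0]+rad*np.cos(a),c[1]+rad*np.sin(a),z]) for a in t])
    return np.r_[q.min(0),q.max(0)]
obs={"scene":(60+80/5,190+88/5,60+202/5,190+172/5),"side":(189+110/5,315+20/5,189+291/5,315+178/5)}
for ns in(["scene"],["side"],["scene","side"]):
    s=LS(lambda p:np.concatenate([ext(d[n],p,.029,.096)-obs[n] for n in ns]),[.455,-.344]);print("pile",ns,s.x,s.fun.round(2))
ob2={"scene":(230+60/4,180+32/4,230+174/4,180+108/4),"side":(210+20/4,160+171/4,210+137/4,160+243/4)}
for ns in(["scene"],["side"],["scene","side"]):
    s=LS(lambda p:np.concatenate([ext(d[n],p,.034,.021)-ob2[n] for n in ns]),[.47,.09]);print("stage",ns,s.x,s.fun.round(2))
st=s.x
S=lambda u,v:("scene",230+u/4,180+(v-300)/4)
D=lambda u,v:("side",210+(u-400)/4,160+(v-300)/4)
P=[(S(8,540),(.045,-.12,.085)),(S(5,435),(-.045,-.12,.085)),(S(380,408),(-.045,.12,.085)),(D(645,515),(-.045,-.12,.085)),(D(785,525),(.045,-.12,.085)),(D(672,335),(-.045,.12,.085)),
 (S(117,370),(-.17,-.035,.021)),(D(478.5,507),(-.17,-.035,.021))]
def w(p,q):
    c,s=np.cos(p[2]),np.sin(p[2]);return [p[0]+c*q[0]-s*q[1],p[1]+s*q[0]+c*q[1],q[2]]
f=lambda p:np.concatenate([proj(d[a[0]],w(p,q))-a[1:] for a,q in P])
s=LS(f,[.64,.12,0],loss="soft_l1");print("lamp",s.x,s.fun.reshape(-1,2).round(1));p=s.x
print("stage by lamp",w(p,(-.17,-.035,0)))
i=np.linalg.inv
for n,u,v,z in((*S(133,342),.135),(*S(133,415),.085),(*D(639,368),.135),(*D(639,458),.085)):
    g=ray(d[n],u,v,z);c,sn=np.cos(p[2]),np.sin(p[2]);e=g[:2]-p[:2];print("tab lamp frame",n,c*e[0]+sn*e[1],-sn*e[0]+c*e[1],"world",g)
for n,u,v in (S(140,440),S(196,440),D(688,440),D(692,413)):
    g=ray(d[n],u,v,.085);e=g[:2]-p[:2];print("tick",n,c*e[0]+sn*e[1],-sn*e[0]+c*e[1])
for nm,n,u,v,z in(("glass","scene",248,345,.02),("glass","side",364,450,.02),("mortar","scene",246,405,.03),("mortar","side",468,452,.03),("funnel","side",498,560,0),("funnel","scene",160,448,0),("jar","side",398,232,.04),("flask","scene",553,255,.0),("flask","side",328,250,.0)):
    print(nm,ray(d[n],u*.64,v*.64,z)[:2])
```

```text
pile ['scene'] [ 0.45478803 -0.34844051] [ 0.01  0.03 -0.01 -0.02]
pile ['side'] [ 0.44943341 -0.35044342] [-0.2  -0.35  0.2   0.28]
pile ['scene', 'side'] [ 0.45018947 -0.34986849] [-0.68 -1.01 -0.77 -1.15  0.28 -0.68  0.65 -0.11]
stage ['scene'] [0.47233133 0.09751604] [ 2.27  1.47 -2.26 -1.21]
stage ['side'] [0.46577606 0.08768323] [ 2.32  2.06 -2.33 -1.61]
stage ['scene', 'side'] [0.46827634 0.09540074] [ 1.08  0.78 -3.49 -1.96  3.19  0.51 -1.63 -3.36]
lamp [ 0.63917194  0.08852286 -0.26376916] [[ 0.3  0.4]
 [-1.  -0.5]
 [-0.4 -1.1]
 [-0.3 -0.8]
 [ 1.8  0.5]
 [ 2.7 -1.6]
 [-0.3 -1.6]
 [-0.1 -2.4]]
stage by lamp [np.float64(0.46592629891664306), np.float64(0.09905596520494077), 0]
tab lamp frame scene -0.06529685404861284 -0.034461776365213276 world [0.56714852 0.07227724 0.135     ]
tab lamp frame scene -0.05193496675139888 -0.03598293934986525 world [0.57965168 0.06732496 0.085     ]
tab lamp frame side -0.06075462029321062 -0.032114409598783214 world [0.57214567 0.07335917 0.135     ]
tab lamp frame side -0.05539076637797388 -0.06155415852981945 world [0.56964844 0.04353915 0.085     ]
tick scene -0.029389642714064235 -0.03414774772727719
tick scene -0.02553721881269758 0.0004634576147735615
tick side -0.02616978605474233 -0.03447630073130475
tick side -0.026741971783151405 -8.886429897925121e-05
glass [ 0.45806374 -0.18691159]
glass [ 0.46162591 -0.18677353]
mortar [ 0.59574979 -0.21451024]
mortar [ 0.59795294 -0.21182097]
funnel [ 0.60656582 -0.34600577]
funnel [ 0.60467179 -0.35264075]
jar [0.57216366 0.4484428 ]
flask [0.41244372 0.443837  ]
flask [0.40761221 0.44854717]
```

Pile ≈ (0.451,-0.350), stage ≈ (0.467,0.097), lamp yaw ≈ -0.264; the ticks agree with the tab being closed at lamp y -35 mm. I'll move above the pile with the jaws along lamp y.

Call:
drive_tool(
  motion=[
    [0.094,[-0.687,0.02,-0.555],[0,-0.154,0]],
    [0.094,[-0.687,0.02,-0.555],[0,-0.154,0]],
    [0.094,[-0.687,0.02,-0.555],[0,-0.154,0]],
    [0.094,[-0.687,0.02,-0.555],[0,-0.154,0]],
    [0.094,[-0.687,0.02,-0.555],[0,-0.154,0]],
    [0.094,[-0.687,0.02,-0.555],[0,-0.154,0]],
    [0.094,[-0.687,0.02,-0.555],[0,-0.154,0]],
    [0.094,[-0.687,0.02,-0.555],[0,-0.154,0]],
    [0.094,[-0.687,0.02,-0.555],[0,-0.154,0]],
    [0.094,[-0.687,0.02,-0.555],[0,-0.154,0]],
    [0.094,[-0.687,0.02,-0.555],[0,-0.154,0]],
    [0.094,[-0.687,0.02,-0.555],[0,-0.154,0]],
    [0.094,[-0.687,0.02,-0.555],[0,-0.154,0]],
    [0.094,[-0.687,0.02,-0.555],[0,-0.154,0]],
    [0.094,[-0.687,0.02,-0.555],[0,-0.154,0]],
    [0.094,[-0.687,0.02,-0.555],[0,-0.154,0]],
    [0.094,[-0.687,0.02,-0.555],[0,-0.154,0]],
    [0.094,[-0.687,0.02,-0.555],[0,-0.154,0]],
    [0.094,[-0.687,0.02,-0.555],[0,-0.154,0]],
    [0.094,[-0.687,0.02,-0.555],[0,-0.154,0]],
  ],
)

```text
t: 2.15
tcp_pos: [0.4515, -0.3504, 0.2016]
tool_rot: [[0.261, -0.002, -0.965], [0.965, 0.001, 0.261], [-0.0, -1.0, 0.002]]
force: [0.4, 0.2, 0.1]
width: 0.0937
```

Run:
```python
from h import *
from workcell import r,vision
s=r.observe();print(s["t"],s["tcp_pos"],s["tool_rot"].round(4),s["joint_positions"])
im=vision.get_image("wrist");pickle.dump(im,open("w1.pkl","wb"))
print(im["world_from_camera"].round(3))
p=im["pixels"].copy()
for z in(.096,):
  for a in np.linspace(0,6.28,60): 
    q=proj(im,[.451+.029*np.cos(a),-.350+.029*np.sin(a),z]);cv2.circle(p,tuple(int(v) for v in q),0,(0,0,255),-1)
cv2.imwrite("pics/w1.png",cv2.resize(p,(800,600)))
```

```text
2.15 [ 0.45146074 -0.35038148  0.20157142] [[ 2.608e-01 -2.300e-03 -9.654e-01]
 [ 9.654e-01  6.000e-04  2.608e-01]
 [-1.000e-04 -1.000e+00  2.400e-03]] [-7.58504342e-01  1.41521654e-01  1.35217713e+00 -1.19863723e-03
  1.64998492e+00 -2.06552123e+00]
[[ 0.261 -0.933 -0.249  0.379]
 [ 0.965  0.252  0.068 -0.331]
 [-0.001 -0.258  0.966  0.365]
 [ 0.     0.     0.     1.   ]]
```

View pics/w1.png

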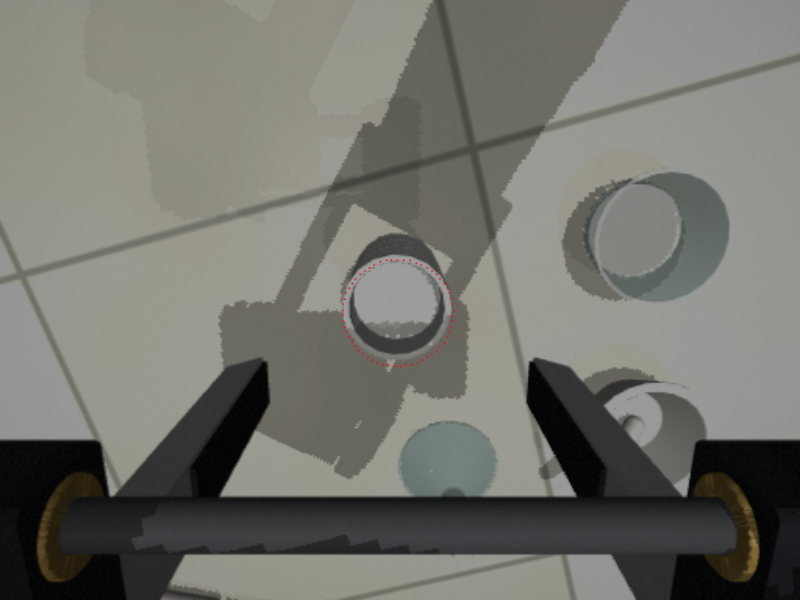

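The wrist view confirms the pile: its rim centre is about (397,308), within 2 mm of the prediction. I'll descend and grip.

Call:
drive_tool(
  motion=[
    [0.094,[0,0.04,0.002],[0,0,0]],
    [0.094,[0,0.07,0.002],[0,0,0]],
    [0.094,[0,0.09,0.002],[0,0,0]],
    [0.094,[0,0.105,0.002],[0,0,0]],
    [0.094,[0,0.112,0.002],[0,0,0]],
    [0.094,[0,0.112,0.002],[0,0,0]],
    [0.08,[0,0.112,0.002],[0,0,0]],
    [0.07,[0,0.112,0.002],[0,0,0]],
    [0.064,[0,0.112,0.002],[0,0,0]],
    [0.06,[0,0.112,0.002],[0,0,0]],
    [0.057,[0,0.112,0.002],[0,0,0]],
    [0.05,[0,0.112,0.002],[0,0,0]],
    [0.05,[0,0.112,0.002],[0,0,0]],
    [0.05,[0,0.112,0.002],[0,0,0]],
    [0.05,[0,0.112,0.002],[0,0,0]],
  ],
)

```text
t: 3.7
tcp_pos: [0.4496, -0.3494, 0.0906]
tool_rot: [[0.26, -0.001, -0.966], [0.966, -0.001, 0.26], [-0.001, -1.0, 0.001]]
force: [0.7, 0.4, 2.8]
width: 0.0584
```

Call:
drive_tool(
  motion=[
    [0.04,[0,-0.004,0],[0,0,0]],
    [0.04,[0,-0.01,0],[0,0,0]],
    [0.04,[0,-0.018,0],[0,0,0]],
    [0.04,[0,-0.03,0],[0,0,0]],
    [0.04,[0,-0.045,0],[0,0,0]],
    [0.04,[0,-0.06,0],[0,0,0]],
    [0.04,[0,-0.075,0],[0,0,0]],
    [0.04,[0,-0.085,0],[0,0,0]],
    [0.04,[0,-0.09,0],[0,0,0]],
    [0.04,[0,-0.09,0],[0,0,0]],
    [0.04,[0,-0.09,0],[0,0,0]],
  ],
)

```text
t: 4.8
tcp_pos: [0.4495, -0.3491, 0.18]
tool_rot: [[0.26, -0.002, -0.966], [0.966, 0.0, 0.26], [-0.0, -1.0, 0.002]]
force: [0.5, -0.2, -1.5]
width: 0.0583
```

Run:
```python
from h import *
from workcell import r,vision
s=r.observe();print(s["t"],s["tcp_pos"],s["width"],s["force"])
im=vision.get_image("side");w=vision.get_image("wrist")
a=cv2.resize(im["pixels"][200:384,150:400],(400,294));b=cv2.resize(w["pixels"],(400,300))[:294]
cv2.imwrite("pics/l.png",np.hstack([a,b]))
```

```text
4.8 [ 0.44948033 -0.34909621  0.17995988] 0.05828213724097643 [ 0.52765343 -0.18945319 -1.45173571]
```

View pics/l.png

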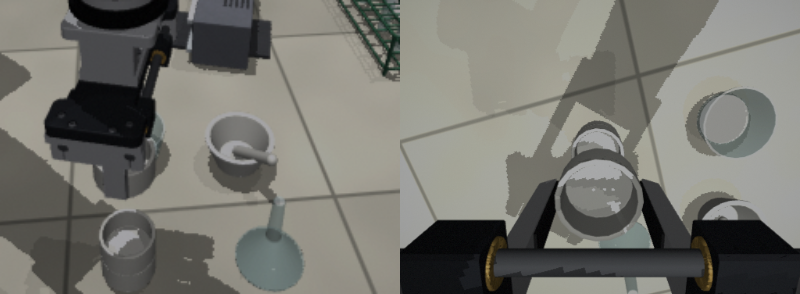

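The dish is held level and the two lower dishes have not moved. I'll carry it to a viewpoint just beyond the stage, so the wrist camera can see the ring.

Call:
drive_tool(
  motion=[
    [0.04,[0.013,-0.005,0.001],[0,0,0]],
    [0.04,[0.035,-0.01,0.003],[0,0,0]],
    [0.04,[0.065,-0.02,0.005],[0,0,0]],
    [0.04,[0.1,-0.03,0.008],[0,0,0]],
    [0.04,[0.135,-0.03,0.011],[0,0,0]],
    [0.04,[0.17,-0.03,0.013],[0,0,0]],
    [0.04,[0.205,-0.03,0.016],[0,0,0]],
    [0.04,[0.24,-0.03,0.019],[0,0,0]],
    [0.04,[0.275,-0.03,0.022],[0,0,0]],
    [0.04,[0.31,-0.03,0.024],[0,0,0]],
    [0.04,[0.34,-0.03,0.027],[0,0,0]],
    [0.04,[0.37,-0.03,0.029],[0,0,0]],
    [0.04,[0.395,-0.03,0.031],[0,0,0]],
    [0.04,[0.415,-0.03,0.033],[0,0,0]],
    [0.04,[0.428,-0.03,0.034],[0,0,0]],
    [0.04,[0.435,-0.03,0.034],[0,0,0]],
    [0.04,[0.435,-0.03,0.034],[0,0,0]],
    [0.04,[0.435,-0.03,0.034],[0,0,0]],
  ],
)

```text
t: 6.7
tcp_pos: [0.5295, 0.0794, 0.2095]
tool_rot: [[0.26, -0.003, -0.966], [0.966, 0.0, 0.26], [-0.001, -1.0, 0.003]]
force: [-0.2, 0.5, -1.5]
width: 0.0579
```

Run:
```python
from h import *
from workcell import r,vision
s=r.observe();print(s["t"],s["tcp_pos"],s["width"],s["force"])
w=vision.get_image("wrist");pickle.dump(w,open("w2.pkl","wb"))
p=w["pixels"].copy()
def ring(c,rad,z,col):
  for a in np.linspace(0,6.28,60):
    q=proj(w,[c[0]+rad*np.cos(a),c[1]+rad*np.sin(a),z]);cv2.circle(p,tuple(int(round(v)) for v in q),0,col,-1)
ring((.467,.097),.028,.021,(0,0,255));ring((.467,.097),.034,.021,(0,200,0))
# dish rim expected at tcp
t=s["tcp_pos"];ring(t,.029,t[2]+.0054,(255,0,0))
cv2.imwrite("pics/w2.png",cv2.resize(p,(800,600),interpolation=cv2.INTER_NEAREST))
```

```text
6.7 [0.52945533 0.07939898 0.20945833] 0.05794310648507521 [-0.21759657  0.47840221 -1.52670666]
```

View pics/w2.png

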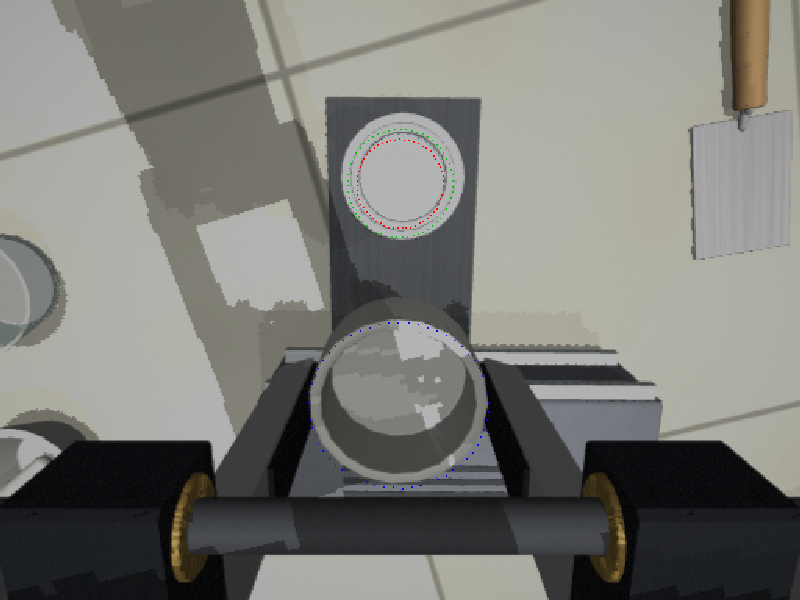

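The ring's inner edge is centred at (402,176), about 5 mm nearer the robot than predicted. The dish rim at (398,402) sits where expected. I'll move over the ring and descend to just above it.

Call:
drive_tool(
  motion=[
    [0.04,[0,0,0.008],[0,0,0]],
    [0.04,[0.001,0,0.025],[0,0,0]],
    [0.04,[0.0015,0,0.045],[0,0,0]],
    [0.04,[0.0015,0,0.06],[0,0,0]],
    [0.04,[0.0015,0.005,0.068],[0,0,0]],
    [0.04,[0.0015,0.015,0.069],[0,0,0]],
    [0.04,[0.0015,0.03,0.069],[0,0,0]],
    [0.04,[0.0015,0.05,0.069],[0,0,0]],
    [0.04,[0.0015,0.07,0.069],[0,0,0]],
    [0.04,[0.0015,0.09,0.069],[0,0,0]],
    [0.04,[0.0015,0.11,0.069],[0,0,0]],
    [0.04,[0.0015,0.125,0.069],[0,0,0]],
    [0.04,[0.0015,0.138,0.069],[0,0,0]],
    [0.04,[0.0015,0.147,0.069],[0,0,0]],
    [0.04,[0.0015,0.152,0.069],[0,0,0]],
    [0.04,[0.0015,0.154,0.069],[0,0,0]],
    [0.04,[0.0015,0.154,0.069],[0,0,0]],
    [0.04,[0.0015,0.154,0.069],[0,0,0]],
  ],
)

```text
t: 8.55
tcp_pos: [0.4634, 0.0987, 0.0565]
tool_rot: [[0.261, -0.001, -0.965], [0.965, 0.0, 0.261], [0.0, -1.0, 0.001]]
force: [1.4, 0.3, -0.5]
width: 0.058
```

Run:
```python
from h import *
from workcell import r,vision
s=r.observe();print(s["t"],s["tcp_pos"],s["width"],s["force"])
w=vision.get_image("side");c=vision.get_image("scene")
a=crop(w,180,150,134,100,3);b=crop(c,220,150,134,100,3)
cv2.imwrite("pics/s3.png",np.hstack([a,b])[:, :800])
```

```text
8.55 [0.46343559 0.09871284 0.05645002] 0.05795374530192737 [ 1.42332952  0.33013213 -0.46102925]
```

View pics/s3.png

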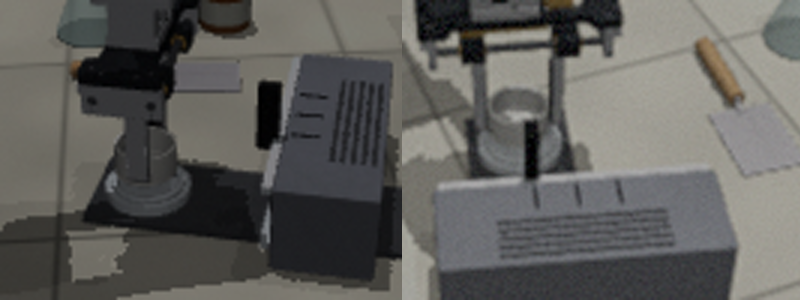

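Both views show the dish concentric over the ring: side (150,160), scene (518,120). I'll lower slowly and check the force.

Call:
drive_tool(
  motion=[
    [0.04,[0,0.002,0],[0,0,0]],
    [0.04,[0,0.004,0],[0,0,0]],
    [0.04,[0,0.006,0],[0,0,0]],
    [0.04,[0,0.008,0],[0,0,0]],
    [0.04,[0,0.009,0],[0,0,0]],
    [0.04,[0,0.009,0],[0,0,0]],
    [0.04,[0,0.009,0],[0,0,0]],
  ],
)

```text
t: 9.35
tcp_pos: [0.4634, 0.0987, 0.0474]
tool_rot: [[0.261, -0.001, -0.965], [0.965, 0.0, 0.261], [-0.0, -1.0, 0.001]]
force: [0.0, 0.8, -0.4]
width: 0.0584
```

Call:
drive_tool(
  motion=[
    [0.04,[0,0.0005,0],[0,0,0]],
    [0.04,[0,0.001,0],[0,0,0]],
    [0.04,[0,0.001,0],[0,0,0]],
    [0.04,[0,0.001,0],[0,0,0]],
  ],
)

```text
t: 9.75
tcp_pos: [0.4635, 0.0987, 0.0466]
tool_rot: [[0.261, -0.001, -0.965], [0.965, 0.0, 0.261], [0.0, -1.0, 0.001]]
force: [-0.1, 0.5, -0.4]
width: 0.0581
```

Call:
drive_tool(
  motion=[
    [0.04,[0,0.0005,0],[0,0,0]],
    [0.04,[0,0.001,0],[0,0,0]],
    [0.04,[0,0.0015,0],[0,0,0]],
    [0.04,[0,0.0015,0],[0,0,0]],
    [0.04,[0,0.0015,0],[0,0,0]],
  ],
)

```text
t: 10.25
tcp_pos: [0.4635, 0.0987, 0.0465]
tool_rot: [[0.261, -0.001, -0.965], [0.965, 0.0, 0.261], [0.0, -1.0, 0.001]]
force: [-4.0, -0.4, 7.5]
width: 0.0582
```

Contact is made at the expected height. I'll ease off, release and wait, then rise.

Call:
drive_tool(
  motion=[
    [0.055,[0,0,0],[0,0,0]],
    [0.058,[0,0,0],[0,0,0]],
    [0.06,[0,0,0],[0,0,0]],
    [0.064,[0,0,0],[0,0,0]],
    [0.07,[0,0,0],[0,0,0]],
    [0.08,[0,0,0],[0,0,0]],
    [0.085,[0,0,0],[0,0,0]],
    [0.085,[0,0,0],[0,0,0]],
    [0.085,[0,0,0],[0,0,0]],
    [0.085,[0,0,0],[0,0,0]],
    [0.085,[0,0,0],[0,0,0]],
    [0.085,[0,-0.01,0],[0,0,0]],
    [0.085,[0,-0.025,0],[0,0,0]],
    [0.085,[0,-0.05,0],[0,0,0]],
    [0.085,[0,-0.08,0],[0,0,0]],
    [0.085,[0,-0.11,0],[0,0,0]],
    [0.085,[0,-0.14,0],[0,0,0]],
    [0.085,[0,-0.15,0],[0,0,0]],
    [0.085,[0,-0.15,0],[0,0,0]],
    [0.085,[0,-0.15,0],[0,0,0]],
  ],
)

```text
t: 12.25
tcp_pos: [0.4631, 0.0986, 0.1953]
tool_rot: [[0.261, -0.003, -0.965], [0.965, 0.0, 0.261], [-0.001, -1.0, 0.003]]
force: [-0.2, 0.5, -1.3]
width: 0.0849
```

Run:
```python
from h import *
from workcell import r,vision
s=r.observe();print(s["t"],s["tcp_pos"],s["width"],s["force"])
w=vision.get_image("wrist");c=vision.get_image("side")
pickle.dump(w,open("w4.pkl","wb"))
p=w["pixels"].copy()
def ring(c,rad,z,col):
  for a in np.linspace(0,6.28,60):
    q=proj(w,[c[0]+rad*np.cos(a),c[1]+rad*np.sin(a),z]);cv2.circle(p,tuple(int(round(v)) for v in q),0,col,-1)
ring((.4635,.0985),.029,.052,(255,0,0));ring((.4635,.0985),.034,.021,(0,200,0))
a=cv2.resize(p,(400,300),interpolation=cv2.INTER_AREA) if 0 else p[60:360,50:450]
cv2.imwrite("pics/w4.png",np.hstack([a,crop(c,180,150,134,100,3)[:300,:400]]))
```

```text
12.25 [0.46308811 0.09862195 0.19529445] 0.08492241912642833 [-0.15779081  0.51564169 -1.31619751]
```

View pics/w4.png

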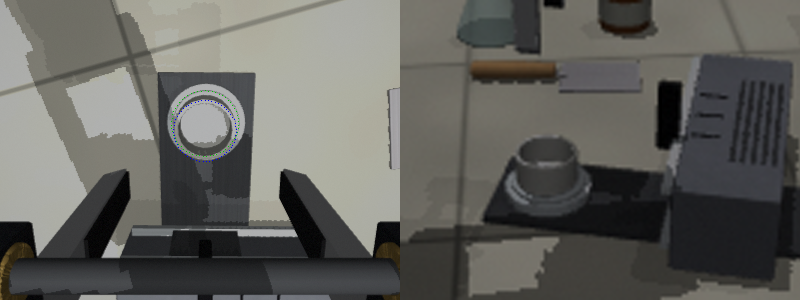

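The dish stands upright in the ring, and the tab lines up with the tool at about the same lamp y. I'll move to the tab at lamp x about +113 mm and descend with the jaws open.

Call:
drive_tool(
  motion=[
    [0.08,[0,0,-0.02],[0,0,0]],
    [0.07,[0,0,-0.05],[0,0,0]],
    [0.07,[0,0,-0.08],[0,0,0]],
    [0.07,[0,0,-0.1],[0,0,0]],
    [0.07,[0,0,-0.112],[0,0,0]],
    [0.07,[0,0,-0.113],[0,0,0]],
    [0.07,[0,0.015,-0.113],[0,0,0]],
    [0.07,[0,0.035,-0.113],[0,0,0]],
    [0.07,[0,0.055,-0.113],[0,0,0]],
    [0.07,[0,0.07,-0.113],[0,0,0]],
    [0.07,[0,0.078,-0.113],[0,0,0]],
    [0.07,[0,0.08,-0.113],[0,0,0]],
    [0.07,[0,0.08,-0.113],[0,0,0]],
    [0.07,[0,0.08,-0.113],[0,0,0]],
  ],
)

```text
t: 13.75
tcp_pos: [0.572, 0.0692, 0.115]
tool_rot: [[0.261, -0.003, -0.965], [0.965, 0.0, 0.261], [-0.001, -1.0, 0.003]]
force: [0.3, -0.3, 0.0]
width: 0.0696
```

Run:
```python
from h import *
from workcell import r,vision
s=r.observe();print(s["t"],s["tcp_pos"],s["width"],s["force"])
w=vision.get_image("wrist");c=vision.get_image("side");e=vision.get_image("scene")
cv2.imwrite("pics/w5.png",np.hstack([cv2.resize(w["pixels"],(400,300))[:, :],crop(c,190,130,134,100,3)[:300,:400]]))
cv2.imwrite("pics/w5.png",np.vstack([cv2.imread("pics/w5.png"),np.hstack([crop(e,200,140,134,100,3)[:300,:400],crop(w,180,180,134,100,3)[:300,:400]])]))
```

```text
13.75 [0.57197223 0.06918445 0.11501699] 0.06964903669896283 [ 0.32008446 -0.30115479  0.00669056]
```

View pics/w5.png

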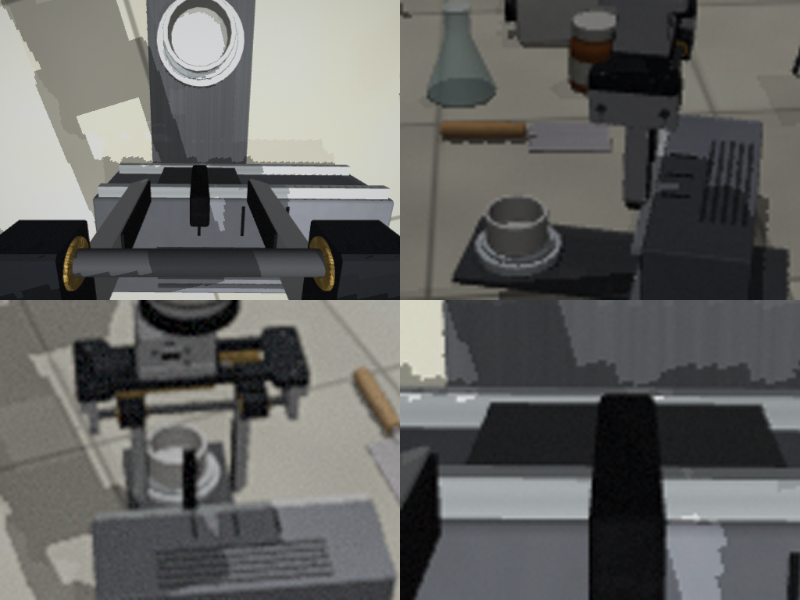

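The tab stands centred between the open fingers in both the wrist and side views. I'll close on it.

Call:
drive_tool(
  motion=[
    [0.05,[0,0,0],[0,0,0]],
    [0.035,[0,0,0],[0,0,0]],
    [0.025,[0,0,0],[0,0,0]],
    [0.018,[0,0,0],[0,0,0]],
    [0.014,[0,0,0],[0,0,0]],
    [0.011,[0,0,0],[0,0,0]],
    [0.008,[0,0,0],[0,0,0]],
    [0.004,[0,0,0],[0,0,0]],
    [0.0,[0,0,0],[0,0,0]],
    [0.0,[0,0,0],[0,0,0]],
    [0.0,[0,0,0],[0,0,0]],
  ],
)

```text
t: 15.0
tcp_pos: [0.572, 0.0695, 0.1149]
tool_rot: [[0.261, -0.003, -0.965], [0.965, 0.001, 0.261], [0.0, -1.0, 0.003]]
force: [0.5, 2.5, -0.6]
width: 0.0124
```

Call:
drive_tool(
  motion=[
    [0.0,[0.003,0,0],[0,0,0]],
    [0.0,[0.006,0,0],[0,0,0]],
    [0.0,[0.009,0,0],[0,0,0]],
    [0.0,[0.012,0,0],[0,0,0]],
    [0.0,[0.015,0,0],[0,0,0]],
    [0.0,[0.018,0,0],[0,0,0]],
    [0.0,[0.021,0,0],[0,0,0]],
    [0.0,[0.024,0,0],[0,0,0]],
    [0.0,[0.027,0,0],[0,0,0]],
    [0.0,[0.03,0,0],[0,0,0]],
    [0.0,[0.033,0,0],[0,0,0]],
    [0.0,[0.035,0,0],[0,0,0]],
    [0.0,[0.035,0,0],[0,0,0]],
    [0.0,[0.035,0,0],[0,0,0]],
    [0.0,[0.035,0,0],[0,0,0]],
  ],
)

```text
t: 16.5
tcp_pos: [0.581, 0.1018, 0.1148]
tool_rot: [[0.261, -0.003, -0.965], [0.965, -0.002, 0.261], [-0.003, -1.0, 0.003]]
force: [-1.8, -6.0, 0.3]
width: 0.0121
```

Run:
```python
from h import *
from workcell import r,vision
s=r.observe();print(s["t"],s["tcp_pos"],s["width"],s["force"],"travel",(s["tcp_pos"]-np.array([.572,.0695,.115]))@s["tool_rot"][:,0])
w=vision.get_image("wrist");c=vision.get_image("side");e=vision.get_image("scene")
A=np.hstack([cv2.resize(w["pixels"],(400,300)),crop(c,190,130,134,100,3)[:300,:400]])
B=np.hstack([crop(e,200,140,134,100,3)[:300,:400],cv2.resize(e["pixels"],(400,300))])
cv2.imwrite("pics/w6.png",np.vstack([A,B]))
```

```text
16.5 [0.5810245  0.1018059  0.11484313] 0.012124108182454692 [-1.7729173  -6.00355315  0.25074733] travel 0.03354198249222252
```

View pics/w6.png

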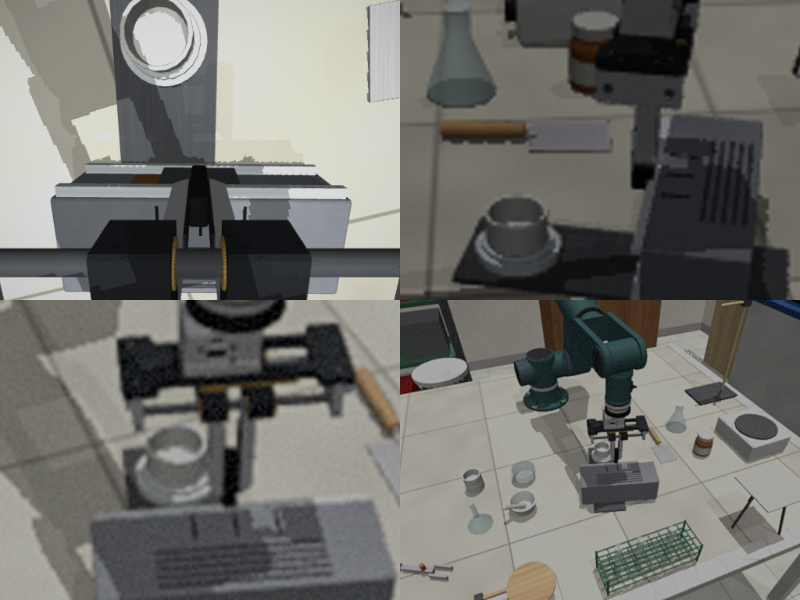

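The tab sits on the middle tick: in the wrist view the outer ticks are at 157 and 244, the tab at 200. Travel is about 33.5 mm and the dish is untouched. One small nudge, then settle.

Call:
drive_tool(
  motion=[
    [0.0,[0.001,0,0],[0,0,0]],
    [0.0,[0.0025,0,0],[0,0,0]],
    [0.0,[0.0025,0,0],[0,0,0]],
    [0.0,[0.0025,0,0],[0,0,0]],
    [0.0,[0.0025,0,0],[0,0,0]],
    [0.0,[0.0025,0,0],[0,0,0]],
    [0.0,[0.0025,0,0],[0,0,0]],
    [0.0,[0.0025,0,0],[0,0,0]],
  ],
)

```text
t: 17.45
tcp_pos: [0.5813, 0.1029, 0.1148]
tool_rot: [[0.262, -0.004, -0.965], [0.965, -0.005, 0.262], [-0.006, -1.0, 0.003]]
force: [-2.8, -7.5, 0.9]
width: 0.012
```

Run:
```python
from workcell import r
import numpy as np
s=r.observe();t=(s["tcp_pos"]-np.array([.572,.0695,.115]))@s["tool_rot"][:,0]
print(s["t"],s["width"],s["force"],"travel",t,abs(s["dq"]).max())
if .031<t<.039: r.job_done();print("handed in")
```

```text
17.45 0.011986004049862999 [-2.76351621 -7.52082211  0.9226676 ] travel 0.03472478818980019 0.0016011655268047707
the job is handed in; nothing more can be done
handed in
```

The job is done and handed in at 17.5 s. The top dish stands upright, released, in the stage ring. The gripper is still holding the lamp shutter half open.

**Last checks**
- **Shutter:** travel measured from the arm's position is 34.7 mm, and the tab sits on the middle mark. The spring pushes back with about 8 N, as expected at half open, and the arm is still.
- **Dish:** the wrist, side and scene pictures, taken just before a last 1 mm nudge of the shutter, show it upright and roughly centred in the ring. It met the stage floor at the expected height.
- **Rest of the scene:** the same pictures show the two lower dishes and the other loose things apparently where they were. I judged this by eye and did not measure it.

**What disagreed**
- The first estimates of the stage position from the scene and side cameras differed by about 10 mm. I settled it with the wrist camera before placing the dish.
- The force readings wander by 1–2 N, so I took contact with the stage floor only at a clear 7.5 N.

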